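# Lay the white soldering block against the hearth ledge

## Task

Get the soldering hearth ready: push the standing white block over, away from you, so that it falls flat on the bench towards the firebrick ledge, then push it along the bench until its far edge sits flush against the ledge along its whole length. Only push it, never pick it up, and leave the black block standing where it is and everything else undisturbed.

Things in the scene. Friction and masses are not known exactly. Their poses are not given: they have to be found in the camera images.
- white_block: loose off-white soldering block, 32 mm thick (x, away from the robot) x 152 (y) x 90 high (z), 0.18 to 0.34 kg. Stands on a long narrow side 150 to 190 mm before the ledge, left or right, within 0.2 rad of square to it. Past about 20 degrees it falls by itself. Origin: centre of the side it stands on; once tipped, the middle of the near edge, 16 mm up, x down, z to the ledge
- white_top_left (a point): point on the white block's narrow side away from its origin (the top at first): mid-thickness, 70 mm to the left (block +y) of the centre, 90 mm from the origin's side. Once the block is tipped and lies 32 mm high, it is on the leading edge facing the ledge, 90 mm ahead of the origin. A light push (under 3 N) high on the broad near face tips the block
- white_top_right (a point): the same, 70 mm to the right (block -y) of the centre
- ledge: fixed ledge of two tan firebricks end to end, 500 mm long (its y) x 100 mm deep (its x) x 50 mm high. Origin: middle of the foot of its front face (the face towards the robot); x points away from the robot, perpendicular to that face. Rigid: it does not move
- black_block: loose charcoal-black block of the same size as the white one, also standing on its long narrow side, on the other side (the centres are 250 to 330 mm apart); origin and axes as for the white block. Must stay standing and not be moved
- pendant: flat copper ring ornament, 84 mm across, 5 mm high, lying on a pale 150 x 150 x 12 mm soldering board on the left; origin: centre of its underside. Leave alone
- tub: clear plastic cup, 86 mm across the rim, 70 mm high, right side; origin: centre of its underside. Leave alone
- flux_jar: white plastic jar with a blue cap, 64 mm across, 75 mm high, right side; origin: centre of its underside. Leave alone
- dish: white ceramic bowl, 90 mm across, 30 mm high, left side; origin: centre of its underside. Leave alone
- brush: small brush, 160 mm long, lying near the robot on the left; origin: under its middle. Leave alone
- tweezers: steel tweezers, 160 mm long, 8 mm high, lying near the robot on the right; origin: under its middle. Leave alone
There are look-alikes about, which are no part of the job. Of the things that look like the white_block, the larger one is meant. Several things look just like the black_block: the one meant starts farthest to the robot's right.

How it is judged:
By the outcome, as a careful person would: the job done as asked, in the order asked, and still so for the second after the job is handed in, with the robot touching nothing.
It also fails if it takes over 40 s, if anything falls off the work surface, if the arm or the gripper's body presses on something with over 40 N, if the wrist force passes 120 N, or if a joint passes its speed limit or range.

## Robot

A 6-joint arm with a two-finger parallel gripper is mounted at the origin on the work surface. World frame = base frame: x ahead of the robot, y to its left, z up, the work surface at z = 0. Lengths are in mm, angles in rad, forces in N, time in s.
With the tool pointing down it reaches from about 350 to 775 mm from the base axis. Payload 7.3 kg.
Tool frame: the origin (TCP) lies on the centre line of the jaws, within the pads' length; the fingertips stand 14 mm ahead of it and the grasp point (between the pads) lies 5 mm behind it; z points along the fingers, y is the line along which they close (so a half turn about z gives the same grasp; the last joint's range is limited). The gripper opens to 92 mm and grips with 3 to 60 N. Pads are 19 mm wide; open, the fingers measure 130 mm over their backs; the gripper's body (75 mm by 190 mm) begins 47 mm behind the grasp point.
Start: joints at [-1.37, 0.342, 1.524, -0, 1.275, -0.146], TCP at [178.465, -493.755, 240.741] pointing down, gripper open.
Joint ranges: [-2.53, 2.53], [-0.77, 2.02], [0.04, 2.7], [-1, 4.14], [0.28, 2.66], [-3.11, 3.11]. Speed limits (rad/s): [2.57, 2.57, 3.14, 3.14, 3.14, 3.14].

## Interface

Orientations are given as [roll, pitch, yaw] about the fixed x, y, z axes, in that order (R = Rz(yaw) Ry(pitch) Rx(roll)).
In Python, from plant import get_obs, capture, bot, spot_in, trace, pinpoint gives the robot as it stands.
- The arm moves only by the tool play_rows, never from a script. Its argument "rows" is a list of rows, each a list of 2 entries, a list of its own where there are three numbers: the shift along the world's x, y, z in units of 3 cm (1.0 is 3 cm), then the turn, a rotation vector about the world's x, y, z in units of 8 degrees (1.0 is 8 degrees). A call has 1 to 12 rows; each row shifts and turns the commanded pose from where the row before left it; what a row does not reach is not made up. A row lasts 1/8 s, in which the tool goes at most 62.5 mm and 10.7 degrees, less where a joint would pass 70% of its speed; a pose out of reach is approached as far as the arm can. A call with a number of a shift or a turn outside -1 to 1 is refused whole. A call with a gripper value outside its range is refused whole. "hand" is the opening, from -1 (shut) to 1 (fully open), set as the call begins (left out, the last holds). The fingers move at their own pace and stop on an object; the grip force is fixed at half the most. Time passes only in rows, so rows that do not move let the fingers close. It gives the time, the measured TCP pose, the force, the opening and the grip force at its end, in the units of the state.
- get_obs(): the state, without advancing time (a new reading comes with each control period).
- capture(name): name is "side" or "top" or "wrist"; returns a dict with "frame" (420x560x3 uint8, red, green, blue), "fov_y" (degrees; the focal length in pixels is half the picture's height over the tangent of half this angle, whatever the lens; pixels are square), "cx", "cy" (the principal point, pixels), "dist" ([k1, k2, p1, p2, k3] as OpenCV has them; the pictures are not rectified), "rvec" (rotation vector, rad) and "tvec" (3), from world to camera coordinates, as OpenCV has them; the wrist camera has in their place "hand_eye" (4x4, takes a point from camera to tool coordinates, whose origin is the TCP and whose axes are the flange's). Camera axes: x right, y down, z forward; pixel columns grow to the right and rows downward; lengths in mm; the calibration is good to about 2 mm. A picture is of the moment at which its call begins: read the wrist's pose just before it. There is no depth.
- bot.close_job(): hands the job in; it is judged then, once.
Trained networks look in the newest picture that a camera, given by its name, has taken for a name from the list of things; names that differ only in an ending like _2 or _b are one class to them, and where a whole thing is asked for, a point or a joint stands for the part that bears it (a point fixed in the world has none). Each returns a list of dicts, best first, with "p" (0 to 1); they miss things now and then, are a little off and sometimes report something else, mostly with a low value. They report only what shows in the picture. A call takes as long as a camera call. They do not tell look-alikes from the thing itself.
- spot_in(query, camera): "at" ([row, column] in pixels, amid what is visible of it).
- trace(query, camera): "mask" (420x560 bool, what is visible of it) and "at" ([row, column] in pixels, amid what is visible of it).
- pinpoint(query, camera): "at" ([row, column] in pixels: a listed point, or the origin of a listed thing).
The state is a dict: "time": time; "joint_positions": joint angles; "dq": joint speeds; "tau": joint torques, N m; "tool_pos": TCP position; "tcp_rot": TCP orientation; "contact_force": force on the tool from outside, world axes, zero at the start; "moment": the same for the moment, N m; "grip_width": finger opening in mm; "finger_force": force on a finger pad.
Only numpy, scipy, OpenCV 4.12 (cv2) and the standard library are available. Lean on these libraries where they do the work, as an engineer would, in place of code of your own. Each camera call takes 0.05 s, during which the arm holds its last target. There are 200 camera calls.

## Working session

There is one attempt and no reset: what is moved stays moved. The work goes in short steps, Python scripts to look and compute and a tool call to move; the robot and the scene stay as the last step left them, time stands still between calls to the robot, and variables do not carry over. Pictures are saved under pics/ and viewed, at most 10 in all, crops included, and the job is handed in when it is done.

Besides the shell and the picture viewer there is one more tool, called after ">>>" as name(argument=value, ...), one argument or row to a line, values as JSON. play_rows: Moves the arm, as the interface text tells. Shifts and turns lie within -1 to 1; 1 stands for 3 cm of shift or 8 degrees of turn. Its arguments: {"type":"object","properties":{"rows":{"type":"array"},"hand":{"type":"number"}},"required":["rows"]}

```bash
mkdir -p pics; cat > h.py <<'E'
import numpy as np, cv2
from plant import get_obs, capture, bot, spot_in, trace, pinpoint
def K(c):
    f=210/np.tan(np.radians(c["fov_y"])/2); return np.array([[f,0,c["cx"]],[0,f,c["cy"]],[0,0,1.]])
def px2w(c,rc,z):
    u=cv2.undistortPoints(np.array([[[rc[1],rc[0]]]],float),K(c),np.array(c["dist"],float))[0,0]
    R=cv2.Rodrigues(np.array(c["rvec"],float))[0]; t=np.array(c["tvec"],float).ravel()
    o=-R.T@t; d=R.T@np.array([u[0],u[1],1]); return o+d*(z-o[2])/d[2]
def w2px(c,P):
    p=cv2.projectPoints(np.array(P,float).reshape(-1,1,3),np.array(c["rvec"],float),np.array(c["tvec"],float),K(c),np.array(c["dist"],float))[0][:,0]; return p[:,::-1]
def save(c,n,s=1,box=None):
    f=c["frame"][:,:,::-1]
    if box: f=f[box[0]:box[1],box[2]:box[3]]
    cv2.imwrite("pics/"+n,cv2.resize(f,None,fx=s,fy=s,interpolation=cv2.INTER_CUBIC))
E
python3 - <<'E'
from h import *
T=capture("top");save(T,"t0.png",1.4)
S=capture("side");save(S,"s0.png",1.4)
for n,c in (("top",T),("side",S)):
    R=cv2.Rodrigues(np.array(c["rvec"],float))[0];print(n,-R.T@np.array(c["tvec"]).ravel(),c["fov_y"])
    for q in ("white_block","black_block","ledge"):
        for r in spot_in(q,n): print(q,"spot",r["at"],r["p"])
    for q,z in (("white_top_left",90),("white_top_right",90),("white_block",0),("black_block",0),("ledge",0)):
        for r in pinpoint(q,n): print(q,"pin",np.round(r["at"]),round(r["p"],2),px2w(c,r["at"],z).round(1))
print(get_obs())
E
```

```text
top [ 206.35546437    7.36640444 1389.60767962] 46.58055032199214
white_block spot [265.7, 320.7] 0.79
white_block spot [212.8, 340.0] 0.68
black_block spot [209.6, 243.3] 0.88
black_block spot [244.0, 179.2] 0.82
ledge spot [132.7, 283.7] 0.96
ledge spot [168.6, 436.2] 0.32
ledge spot [296.0, 175.3] 0.28
white_top_left pin [206. 315.] 0.84 [ 498.7 -104.9   90. ]
white_top_left pin [260. 309.] 0.63 [348.  -90.5  90. ]
white_top_right pin [269. 344.] 0.86 [ 328.4 -183.9   90. ]
white_top_right pin [207. 370.] 0.81 [ 501.1 -253.8   90. ]
white_block pin [213. 339.] 0.81 [ 499.5 -181.2    0. ]
white_block pin [269. 324.] 0.78 [ 335.  -140.8    0. ]
black_block pin [213. 243.] 0.91 [488.8  96.2   0. ]
black_block pin [247. 186.] 0.81 [383.7 255.9   0. ]
black_block pin [226. 434.] 0.19 [ 472.  -459.4    0. ]
ledge pin [155. 286.] 0.66 [670.1 -22.9   0. ]
side [ 890.41853514 -953.7470451   853.58337649] 44.258846941651015
white_block spot [254.7, 203.1] 0.94
white_block spot [276.8, 255.8] 0.64
black_block spot [205.4, 299.8] 0.74
black_block spot [173.4, 283.7] 0.64
ledge spot [282.7, 36
[... 575 characters left out ...]
.9, 'joint_positions': array([-1.36997330e+00,  3.41987745e-01,  1.52409867e+00,  1.17349961e-06,
        1.27541696e+00, -1.46020337e-01]), 'dq': array([-8.88531643e-05,  5.24663811e-04,  2.79835960e-04,  9.91070415e-04,
        1.15528863e-03,  1.93531742e-04]), 'tau': array([ 8.33825397e-04, -4.31120431e+01, -2.44477898e+01,  7.21135573e-02,
        4.81866533e-02,  1.31380406e-05]), 'tool_pos': array([ 178.47753315, -493.74529412,  240.74733751]), 'tcp_rot': array([3.14150417e+00, 1.18789475e-05, 3.46843027e-01]), 'contact_force': array([ 0.44643774,  0.15235261, -0.31061707]), 'moment': array([ 0.01695019, -0.000825  ,  0.03564605]), 'finger_force': 0.0, 'grip_width': 91.69335190235174}
```

View pics/t0.png

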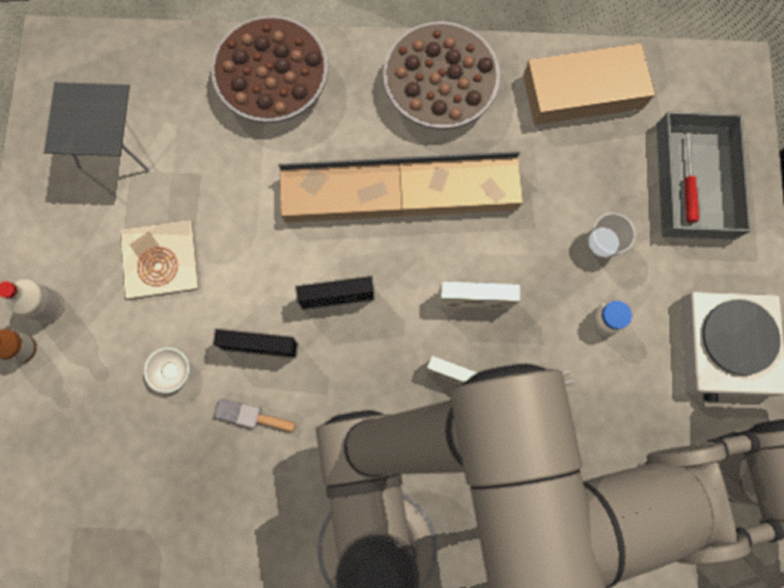

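View pics/s0.png

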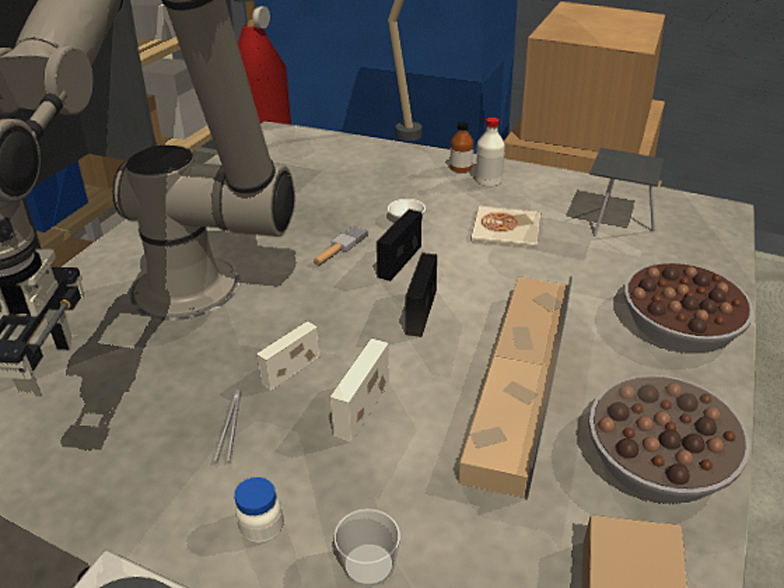

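The white look-alikes in the top view are the larger block at (row 213, col 340) and a smaller one at (269, 324), partly hidden by the arm. The first is about 150 mm long and about 170 mm before the ledge, so it fits the description. I'll confirm it in a crop and fit the poses from masks.

```bash
cat >> h.py <<'E'
from scipy.optimize import minimize
def box(x,y,a,lo,hi):
    c=np.array([[i,j,k] for i in (lo[0],hi[0]) for j in (lo[1],hi[1]) for k in (lo[2],hi[2])],float)
    R=np.array([[np.cos(a),-np.sin(a),0],[np.sin(a),np.cos(a),0],[0,0,1]]); return c@R.T+[x,y,0]
def fit(views,g,lo,hi):
    def cost(p):
        s=0
        for c,m in views:
            h=cv2.convexHull((w2px(c,box(p[0],p[1],p[2]/200,lo,hi))[:,::-1]*64).astype(np.int32))
            r=np.zeros((420*4,560*4),np.uint8); cv2.fillConvexPoly(r,(h//16+2).astype(np.int32),1)
            M=cv2.resize(m.astype(np.float32),(2240,1680),interpolation=cv2.INTER_LINEAR)
            s+=np.abs(r-M).sum()/16
        return s
    r=minimize(cost,[g[0],g[1],g[2]*200],method="Nelder-Mead",options=dict(initial_simplex=[[g[0]+a,g[1]+b,g[2]*200+d] for a,b,d in((0,0,0),(8,0,0),(0,8,0),(0,0,8))],xatol=.05,fatol=.5))
    return np.array([r.x[0],r.x[1],r.x[2]/200]),r.fun,[int(m.sum()) for _,m in views]
WB=((-16,-76,0),(16,76,90)); LG=((0,-250,0),(100,250,50)); WL=((0,-76,0),(90,76,32))
def near(q,cam,c,P):
    p=w2px(c,P)[0]; L=trace(q,cam); return min(L,key=lambda r:np.hypot(*(np.array(r["at"])-p)))["mask"]
E
python3 - <<'E'
from h import *
T=capture("top");S=capture("side")
save(S,"s1.png",4,(220,330,170,290))
def go(q,P,g,B):
    v=[(T,near(q,"top",T,P)),(S,near(q,"side",S,P))]
    print(q,fit(v,g,*B)); [print("  ",fit([x],g,*B)) for x in v]
go("white_block",[499,-181,45],[499,-181,0],WB)
go("ledge",[718,-24,25],[668,-24,0],LG)
go("black_block",[489,100,45],[489,100,0],WB)
E
```

```text
white_block (array([ 4.96184645e+02, -1.80884748e+02,  5.81532982e-03]), np.float64(191.287109375), [964, 1855])
   (array([ 4.94906329e+02, -1.80114262e+02,  5.58815670e-03]), np.float64(74.79296875), [964])
   (array([ 4.97102342e+02, -1.82451973e+02,  5.35592453e-03]), np.float64(80.3828125), [1855])
ledge (array([ 6.77582577e+02, -2.44283122e+01,  8.89518995e-02]), np.float64(1146.81640625), [7310, 7193])
   (array([ 6.77761946e+02, -2.20932213e+01,  9.26128829e-02]), np.float64(789.375), [7310])
   (array([ 6.77528299e+02, -2.46587802e+01,  8.88397014e-02]), np.float64(324.74609375), [7193])
black_block (array([4.90697737e+02, 1.02668986e+02, 1.68706588e-01]), np.float64(135.087890625), [990, 1019])
   (array([4.89563668e+02, 1.02082360e+02, 1.66048907e-01]), np.float64(56.451171875), [990])
   (array([4.91204480e+02, 1.02848321e+02, 1.67134822e-01]), np.float64(62.06640625), [1019])
```

View pics/s1.png

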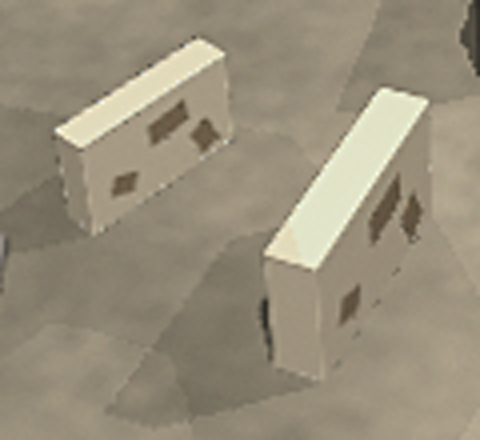

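The crop shows the larger white block on the right, standing and 152 mm long by the fit, with the smaller look-alike on the left. I'm moving above its near side.

>>> play_rows(
  rows=[
    [[0.79, 0.95, 0], [0, 0, -0.22]],
    [[0.79, 0.95, 0], [0, 0, -0.22]],
    [[0.79, 0.95, 0], [0, 0, -0.22]],
    [[0.79, 0.95, 0], [0, 0, -0.22]],
    [[0.79, 0.95, 0], [0, 0, -0.22]],
    [[0.79, 0.95, 0], [0, 0, -0.22]],
    [[0.79, 0.95, 0], [0, 0, -0.22]],
    [[0.79, 0.95, 0], [0, 0, -0.22]],
    [[0.79, 0.95, 0], [0, 0, -0.22]],
    [[0.79, 0.95, 0], [0, 0, -0.22]],
    [[0.79, 0.95, 0], [0, 0, -0.22]],
    [[0, 0, 0], [0, 0, 0]],
  ],
  hand=1,
)

```text
time: 2.8
tool_pos: [440.2, -178.7, 240.7]
tcp_rot: [-3.141, -0.0, 0.012]
contact_force: [0.6, -1.5, 0.3]
grip_width: 92.0
finger_force: 0.0
```

```bash
python3 - <<'E'
from h import *
o=get_obs();print(o["tool_pos"],o["tcp_rot"],o["contact_force"])
T=capture("top");S=capture("side")
mt=near("ledge","top",T,[718,-24,25]);ms=near("ledge","side",S,[718,-24,25])
P=[]
for c in range(560):
    r=np.where(mt[:,c])[0]
    if len(r)>10: P.append(px2w(T,[r.max()+.5,c],0)[:2])
P=np.array(P);Q=[]
for r in range(420):
    c=np.where(ms[r])[0]
    if len(c)>5: Q.append(px2w(S,[r,c.min()-.5],50)[:2])
Q=np.array(Q)
for n,X in(("top z0",P),("side z50",Q)):
    X=X[(X[:,1]>-230)&(X[:,1]<180)]
    for _ in range(4):
        k=np.polyfit(X[:,1],X[:,0],1);e=X[:,0]-np.polyval(k,X[:,1]);X=X[abs(e)<max(2*np.median(abs(e)),.5)]
    print(n,"yaw",-k[0],"x at y=-24",np.polyval(k,-24),"x at -181",np.polyval(k,-181),len(X),e.std())
save(T,"t1.png",4,(100,240,180,380)); 
E
```

```text
[ 440.17982434 -178.66714987  240.71187705] [-3.14143938e+00 -2.68108517e-04  1.22095865e-02] [ 0.58278821 -1.50438849  0.2624242 ]
top z0 yaw 0.09776877587815136 x at y=-24 671.3337078356369 x at -181 686.6834056485067 104 0.8407957678879878
side z50 yaw 0.0956278470717364 x at y=-24 675.1505356153265 x at -181 690.1641076055892 67 0.49448500985590843
```

View pics/t1.png

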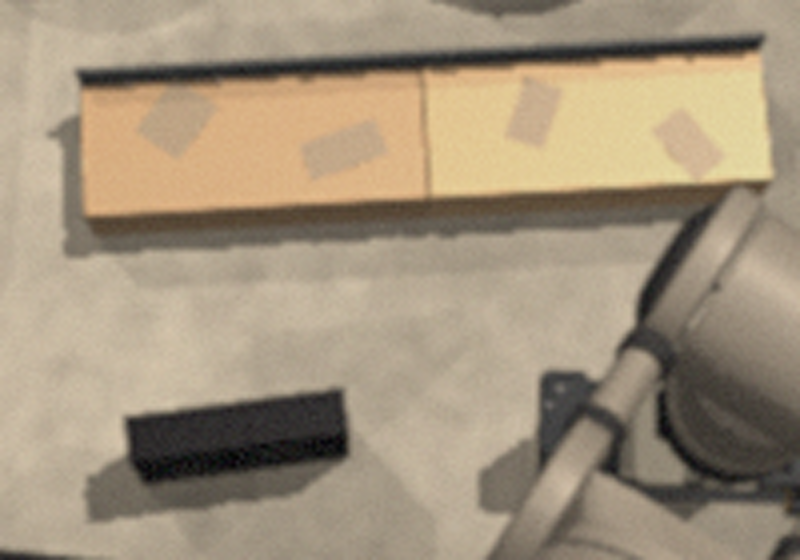

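The crop shows the black block standing clear at rows 200 to 220 of the full frame, and the ledge turned about 0.095 rad. The gripper is just before the white block. I'm descending now, then tipping.

>>> play_rows(
  rows=[
    [[0, 0, -0.9], [0, 0, 0]],
    [[0, 0, -0.9], [0, 0, 0]],
    [[0, 0, -0.9], [0, 0, 0]],
    [[0, 0, -0.9], [0, 0, 0]],
    [[0, 0, -0.9], [0, 0, 0]],
    [[0, 0, -0.6], [0, 0, -0.05]],
    [[0.4, 0, 0], [0, 0, 0]],
    [[0.3, 0, 0], [0, 0, 0]],
    [[0, 0, 0], [0, 0, 0]],
  ],
)

```text
time: 4.12
tool_pos: [461.5, -180.8, 88.6]
tcp_rot: [3.14, -0.002, 0.002]
contact_force: [0.6, -0.1, 0.3]
grip_width: 92.2
finger_force: 0.0
```

>>> play_rows(
  rows=[
    [[0.2, 0, 0], [0, 0, 0]],
    [[0.2, 0, 0], [0, 0, 0]],
    [[0.2, 0, 0], [0, 0, 0]],
    [[0.2, 0, 0], [0, 0, 0]],
  ],
)

```text
time: 4.62
tool_pos: [484.6, -180.2, 87.8]
tcp_rot: [3.141, -0.0, 0.002]
contact_force: [-0.5, -0.1, 0.4]
grip_width: 91.7
finger_force: 0.1
```

>>> play_rows(
  rows=[
    [[0.2, 0, 0], [0, 0, 0]],
    [[0.2, 0, 0], [0, 0, 0]],
    [[0.2, 0, 0], [0, 0, 0]],
  ],
)

```text
time: 5.0
tool_pos: [502.6, -180.3, 87.7]
tcp_rot: [3.141, 0.0, 0.002]
contact_force: [-0.9, -0.8, -0.0]
grip_width: 92.0
finger_force: 0.0
```

```bash
python3 - <<'E'
from h import *
o=get_obs();print(o["tool_pos"],o["contact_force"])
S=capture("side");save(S,"s2.png",3,(180,340,170,410))
E
```

```text
[ 502.58762749 -180.26566421   87.69136681] [-0.91230502 -0.77038753 -0.00527805]
```

View pics/s2.png

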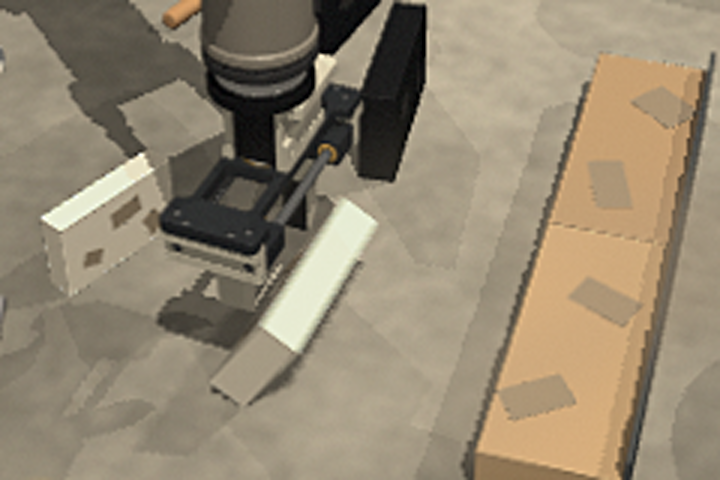

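The side crop shows the white block tipping away, at about 30 degrees or more. I'll let it fall and back off.

>>> play_rows(
  rows=[
    [[0.2, 0, 0], [0, 0, 0]],
    [[0, 0, 0], [0, 0, 0]],
    [[0, 0, 0], [0, 0, 0]],
    [[0, 0, 0], [0, 0, 0]],
    [[-0.5, 0, 0], [0, 0, 0]],
    [[-0.7, 0, 0], [0, 0, 0]],
    [[-0.5, 0, 0], [0, 0, 0]],
    [[0, 0, 0], [0, 0, 0]],
  ],
)

```text
time: 6.05
tool_pos: [456.5, -180.2, 87.9]
tcp_rot: [-3.141, 0.0, 0.001]
contact_force: [-0.2, -2.0, -0.4]
grip_width: 91.6
finger_force: 0.0
```

```bash
python3 - <<'E'
from h import *
o=get_obs();print(o["tool_pos"],o["contact_force"])
S=capture("side");save(S,"s3.png",3,(180,340,170,410))
print(fit([(S,near("white_block","side",S,[560,-181,16]))],[513,-181,0],*WL))
for q in("white_top_left","white_top_right"):
    for r in pinpoint(q,"side"): print(q,r["p"],px2w(S,r["at"],16).round(1))
E
```

```text
[ 456.45175803 -180.20293197   87.86103788] [-0.22407395 -1.96519963 -0.40856166]
(array([ 5.16242689e+02, -1.83026037e+02, -2.65108783e-03]), np.float64(78.8046875), [2508])
white_top_left 0.86 [319.2 -35.2  16. ]
white_top_left 0.74 [ 607.2 -108.4   16. ]
white_top_right 0.73 [ 283.7 -135.5   16. ]
white_top_right 0.67 [ 607.4 -252.3   16. ]
```

View pics/s3.png

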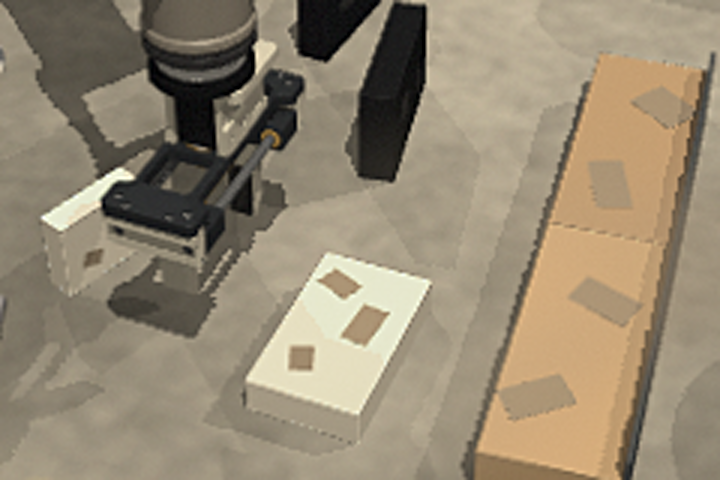

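The block lies flat with its near edge at x=516, y=-183 and yaw about 0. The ledge front there is at about x=688, turned 0.095. I'll turn the tool to the ledge, go low and push.

>>> play_rows(
  rows=[
    [[0.3, -0.1, -0.7], [0, 0, 0.35]],
    [[0.3, 0, -0.7], [0, 0, 0.33]],
    [[0, 0, -0.7], [0, 0, 0]],
    [[0, 0, 0], [0, 0, 0]],
    [[0.3, 0.03, 0], [0, 0, 0]],
    [[0.3, 0.03, 0], [0, 0, 0]],
    [[0.3, 0.03, 0], [0, 0, 0]],
  ],
)

```text
time: 7.12
tool_pos: [503.3, -180.7, 25.5]
tcp_rot: [3.141, -0.001, 0.097]
contact_force: [-1.0, -1.2, 0.9]
grip_width: 91.8
finger_force: 0.5
```

>>> play_rows(
  rows=[
    [[0.3, 0.03, 0], [0, 0, 0]],
    [[0.3, 0.03, 0], [0, 0, 0]],
    [[0.3, 0.03, 0], [0, 0, 0]],
    [[0.3, 0.03, 0], [0, 0, 0]],
    [[0.3, 0.03, 0], [0, 0, 0]],
    [[0.3, 0.03, 0], [0, 0, 0]],
    [[0.3, 0.03, 0], [0, 0, 0]],
    [[0, 0, 0], [0, 0, 0]],
  ],
)

```text
time: 8.12
tool_pos: [566.1, -174.2, 24.7]
tcp_rot: [3.141, -0.001, 0.097]
contact_force: [0.6, -0.6, -0.6]
grip_width: 91.6
finger_force: 0.0
```

```bash
python3 - <<'E'
from h import *
o=get_obs();print(o["tool_pos"],o["tcp_rot"],o["contact_force"])
S=capture("side");save(S,"s4.png",3,(180,340,200,440))
print(fit([(S,near("white_block","side",S,[620,-175,16]))],[580,-175,0.09],*WL))
E
```

```text
[ 566.10850735 -174.21095579   24.69759452] [ 3.14106168e+00 -1.05338403e-03  9.72988655e-02] [ 0.55008481 -0.59976163 -0.57303782]
(array([ 5.79785979e+02, -1.76840811e+02,  8.61405633e-02]), np.float64(195.041015625), [2330])
```

View pics/s4.png

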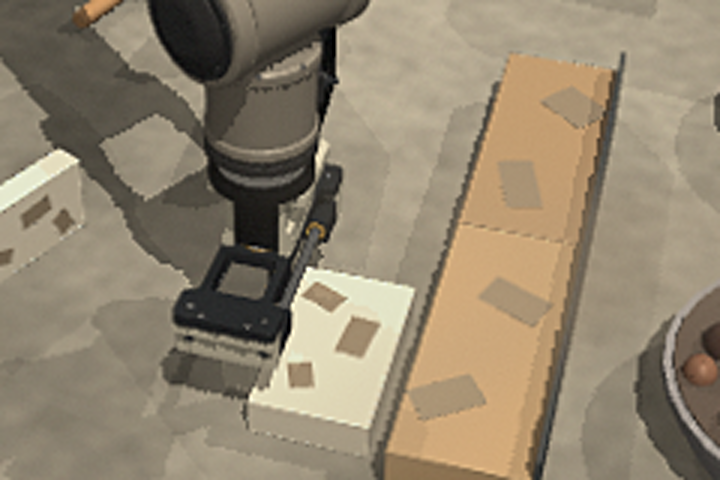

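The crop shows the block flat, nearly parallel to the ledge, with a gap of about 15 to 20 mm. I'm pushing on slowly until it touches.

>>> play_rows(
  rows=[
    [[0.15, 0.015, 0], [0, 0, 0]],
    [[0.15, 0.015, 0], [0, 0, 0]],
    [[0.1, 0.01, 0], [0, 0, 0]],
    [[0.1, 0.01, 0], [0, 0, 0]],
    [[0, 0, 0], [0, 0, 0]],
  ],
)

```text
time: 8.85
tool_pos: [580.6, -172.7, 24.8]
tcp_rot: [3.141, -0.001, 0.097]
contact_force: [-0.1, -0.3, 0.0]
grip_width: 91.5
finger_force: 0.0
```

>>> play_rows(
  rows=[
    [[0.07, 0.007, 0], [0, 0, 0]],
    [[0.07, 0.007, 0], [0, 0, 0]],
    [[0, 0, 0], [0, 0, 0]],
  ],
)

```text
time: 9.22
tool_pos: [584.7, -172.3, 24.8]
tcp_rot: [3.141, -0.0, 0.097]
contact_force: [0.9, 0.3, 0.1]
grip_width: 92.1
finger_force: 0.0
```

>>> play_rows(
  rows=[
    [[0.05, 0.005, 0], [0, 0, 0]],
    [[0.05, 0.005, 0], [0, 0, 0]],
  ],
)

```text
time: 9.48
tool_pos: [585.7, -172.1, 24.8]
tcp_rot: [-3.141, 0.004, 0.097]
contact_force: [-11.3, -1.3, 8.9]
grip_width: 92.1
finger_force: 5.8
```

>>> play_rows(
  rows=[
    [[0.05, 0.005, 0], [0, 0, 0]],
    [[0.03, 0.003, 0], [0, 0, 0]],
  ],
)

```text
time: 9.72
tool_pos: [585.7, -172.0, 24.7]
tcp_rot: [-3.14, 0.009, 0.096]
contact_force: [-19.1, -2.2, 12.1]
grip_width: 91.6
finger_force: 9.5
```

Contact with the ledge is reached. I'll back off, close the fingers and press once at the middle so the block seats itself.

>>> play_rows(
  rows=[
    [[-0.2, -0.02, 0], [0, 0, 0]],
    [[-0.6, -0.06, 0], [0, 0, 0]],
    [[0, 0, 0], [0, 0, 0]],
  ],
)

```text
time: 10.1
tool_pos: [565.3, -174.2, 24.8]
tcp_rot: [-3.141, 0.0, 0.096]
contact_force: [0.2, -1.0, -0.2]
grip_width: 92.2
finger_force: 0.0
```

>>> play_rows(
  rows=[
    [[0, -0.1, 0], [0, 0, 0]],
    [[0, 0, 0], [0, 0, 0]],
    [[0, 0, 0], [0, 0, 0]],
    [[0, 0, 0], [0, 0, 0]],
    [[0, 0, 0], [0, 0, 0]],
    [[0, 0, 0], [0, 0, 0]],
    [[0, 0, 0], [0, 0, 0]],
    [[0, 0, 0], [0, 0, 0]],
  ],
  hand=-1,
)

```text
time: 11.1
tool_pos: [565.8, -177.2, 24.7]
tcp_rot: [3.141, 0.0, 0.097]
contact_force: [-0.1, -0.6, -0.7]
grip_width: 16.6
finger_force: 0.0
```

```bash
python3 - <<'E'
from h import *
o=get_obs();print(o["tool_pos"],o["contact_force"],o["grip_width"])
S=capture("side");save(S,"s5.png",6,(230,330,255,385))
print(fit([(S,near("white_block","side",S,[635,-175,16]))],[597,-175,0.09],*WL))
E
```

```text
[ 565.75633434 -177.19531654   24.74784712] [-0.12113774 -0.62031998 -0.74311975] 16.57190882920236
(array([ 5.96255250e+02, -1.76931942e+02,  1.34611396e-01]), np.float64(290.931640625), [2206])
```

View pics/s5.png

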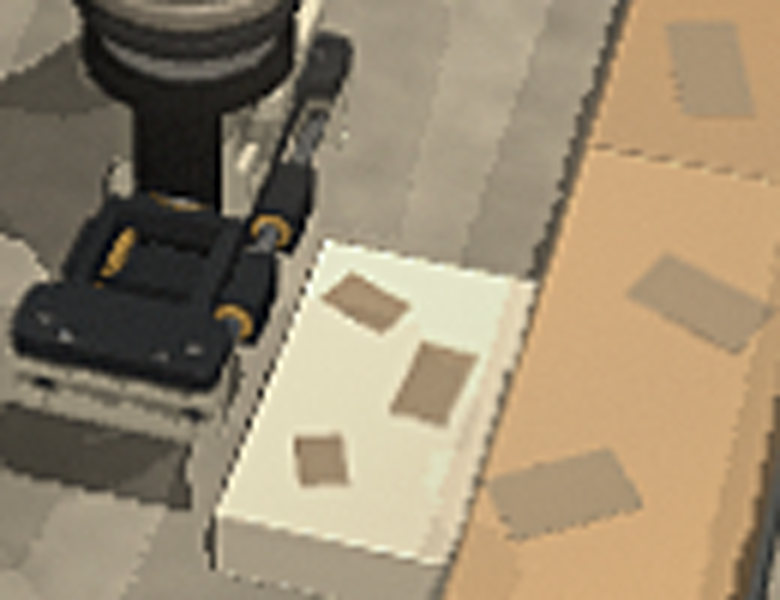

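The crop shows the block against the ledge, with its leading edge running from about (row 277, col 344) to (324, 329), and no visible gap at either end. I'll do the middle press.

>>> play_rows(
  rows=[
    [[0.3, 0.03, 0], [0, 0, 0]],
    [[0.2, 0.02, 0], [0, 0, 0]],
    [[0.1, 0.01, 0], [0, 0, 0]],
    [[0.05, 0.005, 0], [0, 0, 0]],
  ],
)

```text
time: 11.7
tool_pos: [585.4, -175.1, 24.6]
tcp_rot: [3.142, 0.0, 0.097]
contact_force: [0.4, 0.3, -0.5]
grip_width: 0.5
finger_force: 0.0
```

>>> play_rows(
  rows=[
    [[0.04, 0.004, 0], [0, 0, 0]],
    [[0.03, 0.003, 0], [0, 0, 0]],
  ],
)

```text
time: 11.95
tool_pos: [586.0, -175.1, 24.7]
tcp_rot: [-3.141, 0.003, 0.097]
contact_force: [-8.2, -1.5, 6.0]
grip_width: 0.3
finger_force: 3.9
```

>>> play_rows(
  rows=[
    [[0.05, 0.005, 0], [0, 0, 0]],
    [[0, 0, 0], [0, 0, 0]],
  ],
)

```text
time: 12.2
tool_pos: [586.0, -175.1, 24.7]
tcp_rot: [-3.14, 0.006, 0.097]
contact_force: [-11.9, -2.3, 6.5]
grip_width: 0.3
finger_force: 5.8
```

>>> play_rows(
  rows=[
    [[-0.2, -0.02, 0], [0, 0, 0]],
    [[-0.5, -0.05, 0], [0, 0, 0]],
    [[-0.8, -0.08, 0.2], [0, 0, 0]],
    [[-0.5, -0.05, 0.8], [0, 0, 0]],
    [[0, 0, 1], [0, 0, 0]],
    [[0, 0, 1], [0, 0, 0]],
    [[0, 0, 1], [0, 0, 0]],
    [[0, 0, 1], [0, 0, 0]],
    [[-0.7, -0.9, 0.5], [0, 0, 0]],
    [[-0.7, -0.9, 0.5], [0, 0, 0]],
    [[-0.7, -0.9, 0], [0, 0, 0]],
    [[-0.7, -0.9, 0], [0, 0, 0]],
  ],
)

```text
time: 13.7
tool_pos: [444.4, -289.7, 205.1]
tcp_rot: [3.141, -0.001, 0.097]
contact_force: [0.5, 0.6, -0.3]
grip_width: 0.6
finger_force: 0.0
```

>>> play_rows(
  rows=[
    [[-0.6, -0.9, 0], [0, 0, 0]],
    [[-0.6, -0.9, 0], [0, 0, 0]],
    [[-0.6, -0.9, 0], [0, 0, 0]],
    [[-0.6, -0.9, 0], [0, 0, 0]],
    [[-0.6, -0.9, 0], [0, 0, 0]],
    [[-0.6, -0.9, 0], [0, 0, 0]],
    [[0, 0, 0], [0, 0, 0]],
  ],
)

```text
time: 14.58
tool_pos: [335.7, -452.5, 204.6]
tcp_rot: [3.141, -0.0, 0.094]
contact_force: [-0.9, 0.3, -0.2]
grip_width: 0.5
finger_force: 0.0
```

```bash
python3 - <<'E'
from h import *
o=get_obs();print(o["time"],o["tool_pos"],o["contact_force"])
T=capture("top");S=capture("side");save(T,"t2.png",6,(130,230,270,400))
v=[(T,near("white_block","top",T,[640,-175,16])),(S,near("white_block","side",S,[640,-175,16]))]
print(fit(v[:1],[597,-175,.09],*WL),fit(v,[597,-175,.09],*WL))
vb=[(T,near("black_block","top",T,[490,102,45])),(S,near("black_block","side",S,[490,102,45]))]
print("black",fit(vb,[490,102,.16],*WB))
E
```

```text
14.575 [ 335.74974651 -452.54062215  204.59533847] [-0.87816965  0.34379106 -0.18452711]
(array([ 5.95233352e+02, -1.72891633e+02,  8.62668663e-02]), np.float64(124.248046875), [1635]) (array([ 5.95325764e+02, -1.76203560e+02,  1.06830978e-01]), np.float64(412.818359375), [1635, 2239])
black (array([4.90972303e+02, 1.04169849e+02, 1.71355674e-01]), np.float64(140.818359375), [972, 995])
```

View pics/t2.png

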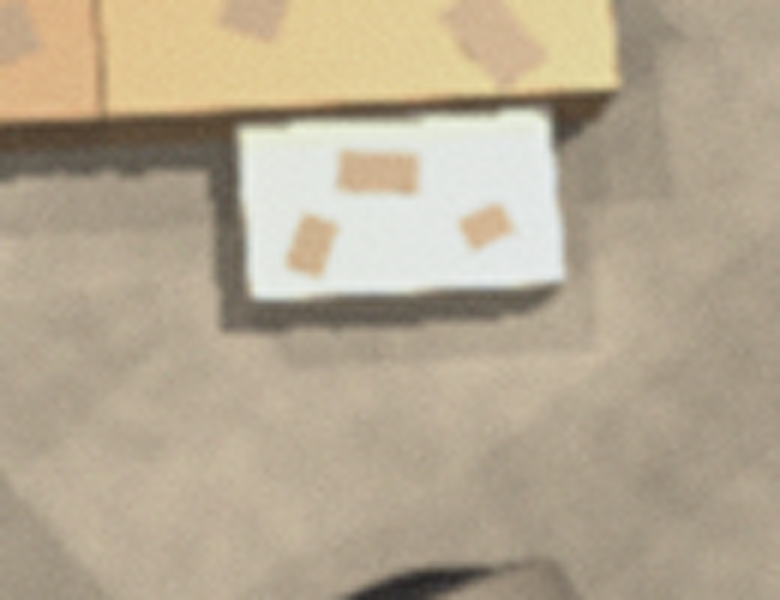

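The top crop shows the white block flat, parallel and seated on the ledge front along its whole edge (about row 151, col 311 to row 149, col 361). The strip of ledge face above it is even, the edge lies within the ledge's length, and the black block has not moved. I'm handing in.

```bash
python3 -c "
from plant import bot
print(bot.close_job())"
```

```text
the job is handed in; nothing more can be done
None
```

I tipped the white block flat towards the ledge and pushed it until its far edge sat flush, as far as the cameras and contact forces show. The black block is still standing where it was, and the job is handed in with the arm clear.

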